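Unfold the crank of the padding clamp and clamp the note pads

ROBOT

A 6-joint arm with a two-finger parallel gripper is mounted at the origin on a cart in front of the work surface, level with it; the furniture and walls round the work are solid. World frame = base frame: x ahead of the robot, y to its left, z up, the work surface at z = 0. Lengths are in mm, angles in rad, forces in N, time in s.
With the tool pointing down it reaches from about 400 to 925 mm from the base axis. Payload 12.5 kg.
Tool frame: the origin (TCP) lies between the finger pads; the fingertips stand 19 mm ahead of it and the grasp point (between the pads) is the TCP (env.tips_ahead is the distance from the TCP to the fingertips, in mm); z points along the fingers, y is the line along which they close (so a half turn about z gives the same grasp; the last joint's range is limited). The gripper opens to 95 mm and grips with 3 to 60 N. Pads are 20 mm wide; open, the fingers measure 119 mm over their backs; the gripper's body (75 mm by 180 mm) begins 59 mm behind the grasp point.
Start: joints at [-1.439, 0.491, 1.559, -0, 1.092, -0.106], TCP at [147.25, -607.422, 233.661] pointing down, gripper open.
Joint ranges: [-3.1, 3.1], [-0.84, 2.19], [0.05, 2.79], [-1.13, 4.28], [0.06, 2.93], [-2.69, 2.69]. Speed limits (rad/s): [2.22, 2.22, 2.79, 3.14, 3.14, 3.14].

INTERFACE

Orientations are given as [roll, pitch, yaw] about the fixed x, y, z axes, in that order (R = Rz(yaw) Ry(pitch) Rx(roll)).
In Python, from cell import env gives the robot as it stands.
- The arm moves only by the shell command python3 -m crank 'ROWS'. ROWS is JSON, a list of rows, each a list of 5 numbers: the shift along the tool's x, y, z in mm, then the turn about the tool's z in degrees, then the finger opening in mm, from 0 to 95.1. In form: [[dx, dy, dz, yaw, grip], ...]. A call has 1 to 10 rows; each row is the pose to reach, as a shift and turn from the pose commanded when the call began, along the tool's axes at that moment; what a row does not reach only later rows make up. A row lasts 1/12 s, in which the tool goes at most 41.7 mm and 7.16 degrees, less where a joint would pass 70% of its speed; a pose out of reach is approached as far as the arm can. A call with a gripper value outside its range is refused whole. The fingers move at their own pace and stop on an object; the grip force is fixed at half the most. Time passes only in rows, so rows that repeat a pose let the fingers close. It gives the time, the measured TCP pose, the force, the opening and the grip force at its end, in the units of the state.
- env.state(): the state, without advancing time (a new reading comes with each control period).
- env.read_camera(name): name is "side" or "top" or "wrist"; returns a dict with "img" (400x640x3 uint8, blue, green, red), "K" (3x3 intrinsics, pixels), "pose" (4x4, takes a point from camera to world coordinates). Camera axes: x right, y down, z forward; pixel columns grow to the right and rows downward; lengths in mm; the calibration is good to about 2 mm. A picture is of the moment at which its call begins. There is no depth.
- env.job_done(): hands the job in; it is judged then, once.
The state is a dict: "t": time; "joints": joint angles; "qvel": joint speeds; "tau": joint torques, N m; "eef_pos": TCP position; "tcp_rot": TCP orientation; "ft_force": force on the tool from outside, world axes, zero at the start; "moment": the same for the moment, N m; "opening": opening from 0.0 (shut) to 1.0 (fully open); "grip_force": force on a finger pad.
Only numpy, scipy, OpenCV 4.12 (cv2) and the standard library are available. Lean on these libraries where they do the work, as an engineer would, in place of code of your own. Each camera call takes 0.05 s, during which the arm holds its last target. There are 200 camera calls.

TASK

The note pads lie loose in the padding clamp, ready to have their edge re-glued. Swing the clamp's folded crank handle up until it stands upright, then turn the crank clockwise by it until the jaw holds the pads firmly against the fence: stop once it clearly turns harder, so as not to crush the pads. Let go with the handle still standing and leave the other things on the worktop alone.

Things in the scene. Friction and masses are not known exactly. Their poses are not given: they have to be found in the camera images.
- clamp: grey bench clamp fixed to the worktop: bed 22 mm high, 100 mm wide, from +55 to -245 mm along its y axis, with a gearbox 88 x 90 mm, 55 mm high, at its +y end; origin at worktop height under the crank's vertical axis, z up. The jaw leaves the gearbox towards -y. A cabinet's front edge overhangs 105 to 120 mm beyond the crank axis, 320 to 370 mm up: keep wrist and gripper clear of it.
- crank_hub (a point): point on the crank's vertical axis, on top of the flat steel crank arm (12 mm wide, 8 mm thick, its top 80 mm above the worktop; 17 mm of free height below the arm)
- handle_pivot (a point): centre of the handle's folding hinge, in a 22 mm wide fork at the end of the arm, 45 mm from the crank axis and 91 mm above the worktop. The hinge axis is level and at right angles to the arm, i.e. along the handle's path when the crank turns.
- handle_grip (a point): point on the centre line of the crank handle, 38 mm from its pivot. The handle is a black round sleeve of 18 mm diameter, covering 13 to 60 mm from the pivot, that spins freely about its own length. Folded, it lies over the arm, pointing from the pivot past the hub (centre line 91 mm above the worktop); upright, its top is 151 mm above the worktop.
- handle (a joint): folding angle of the handle (rad): 0 lying folded on the arm, 1.571 upright at its stop; friction (0.06 N m) keeps it where it is left
- crank (a joint): crank angle (rad), 0 as found with the arm towards the clamp's -x; grows clockwise seen from above, which closes the jaw by 8 mm per rad (at most 5.7 rad). Friction of 0.3 N m (about 7 N at the handle) keeps it where it is left.
- jaw: moving steel jaw, 78 mm wide, with a sprung rubber pad on its front; its origin is the clamp's origin shifted by the jaw travel along the clamp's -y. The pad is set out on its screws by an amount that differs each time and is not measured: its flat front lies 68 to 76 mm from this origin along -y, 25 to 51 mm above the worktop.
- fence: fixed steel fence on the bed, 84 x 16 x 32 mm, set at a different place each time; origin at the middle of its underside, its flat front 8 mm from the origin along its +y, facing the jaw
- notes: stack of two sticky-note pads, 75 x 75 x 20 mm, lying loose on the bed between jaw and fence; origin at the middle of its underside. Once it touches jaw and fence, the clamping force rises by about 110 N per rad of crank (14 N per mm of jaw travel) and the push needed at the handle by 0.18 N per N of clamping. Firm is about 20 N of clamping; the pads are marked above 40 N.
- glue: glue stick standing behind the bed, 27 x 27 x 106 mm, bystander; origin under its foot
- clip: black binder clip, 45 x 32 x 17 mm, bystander
- tape_mouse: correction tape, 39 x 88 x 14 mm, bystander
- rubber: eraser, 23 x 58 x 13 mm, bystander
- calc: calculator, 138 x 86 x 22 mm, bystander
- pot: pen pot, 79 x 88 x 147 mm, bystander
Mind the look-alikes: they are no part of the job. Leave any red look-alike of the notes alone.

How it is judged:
By the outcome, as a careful person would: the job done as asked, in the order asked, and still so for the second after the job is handed in, with the robot touching nothing.
It also fails if it takes over 72 s, if anything falls off the work surface, if the arm or the gripper's body presses on something with over 40 N, if the wrist force passes 120 N, or if a joint passes its speed limit or range.

## Working session

There is one attempt and no reset: what is moved stays moved. The work goes in short steps, Python scripts to look and compute and a shell command to move; the robot and the scene stay as the last step left them, time stands still between calls to the robot, and variables do not carry over. Pictures are saved under pics/ and viewed, at most 10 in all, crops included, and the job is handed in when it is done.

```bash
mkdir -p pics; ls; python3 - <<'E'
from cell import env
import cv2,numpy as np
s=env.state();print({k:np.round(v,3).tolist() for k,v in s.items()})
for n in("top","side"):
    c=env.read_camera(n);cv2.imwrite(f"pics/{n}0.png",c["img"]);print(n,c["K"].tolist(),np.round(c["pose"],4).tolist())
E
```

```text
pics
{'t': 0.0, 'joints': [-1.439, 0.492, 1.559, 0.0, 1.092, -0.106], 'qvel': [-0.0, -0.002, 0.001, -0.001, -0.001, -0.001], 'tau': [-0.004, -61.265, -25.818, 0.069, 0.048, -0.0], 'eef_pos': [147.222, -607.191, 233.071], 'tcp_rot': [-3.141, -0.0, 0.238], 'ft_force': [0.57, -0.319, -0.496], 'moment': [0.016, -0.077, 0.003], 'grip_force': 0.0, 'opening': 1.001}
top [[366.085245681917, 0.0, 318.1183589903728], [0.0, 366.085245681917, 199.31922047503443], [0.0, 0.0, 1.0]] [[-0.0179, -0.9974, 0.0694, 392.69], [-0.9998, 0.0178, -0.0013, -130.9359], [0.0001, -0.0694, -0.9976, 1320.9894], [0.0, 0.0, 0.0, 1.0]]
side [[370.2508466124674, 0.0, 318.48728152350884], [0.0, 370.2508466124674, 202.02329861370958], [0.0, 0.0, 1.0]] [[-0.831, -0.2415, 0.5011, 1.0734], [-0.5555, 0.4055, -0.7259, 604.3923], [-0.0279, -0.8816, -0.4711, 572.3066], [0.0, 0.0, 0.0, 1.0]]
```

View pics/top0.png

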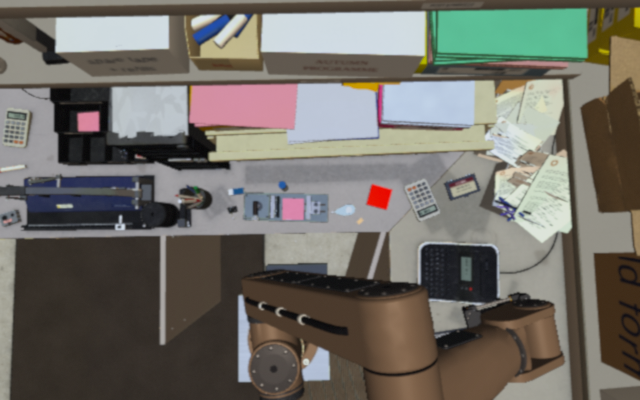

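View pics/side0.png

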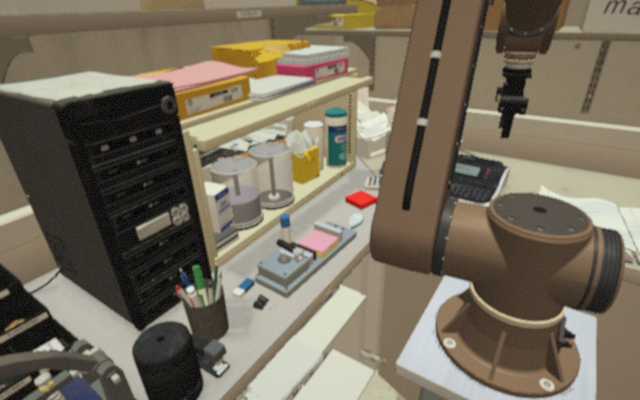

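```bash
python3 - <<'E'
import cv2,numpy as np
a=cv2.imread("pics/top0.png")[170:240,220:350];b=cv2.imread("pics/side0.png")[200:300,245:375]
a=cv2.resize(a,None,fx=5,fy=5,interpolation=cv2.INTER_CUBIC)[:300];a=cv2.resize(cv2.imread("pics/top0.png")[180:230,230:340],(770,350),interpolation=cv2.INTER_CUBIC)
cv2.imwrite("pics/tc.png",a)
cv2.imwrite("pics/sc.png",cv2.resize(b,(780,600),interpolation=cv2.INTER_CUBIC))
E
```

```text
(no output)
```

View pics/tc.png

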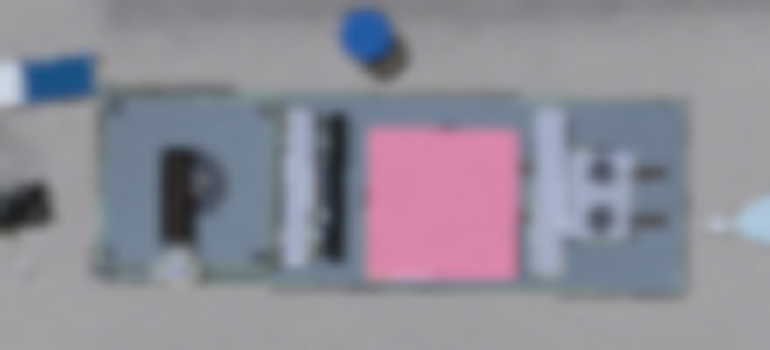

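View pics/sc.png

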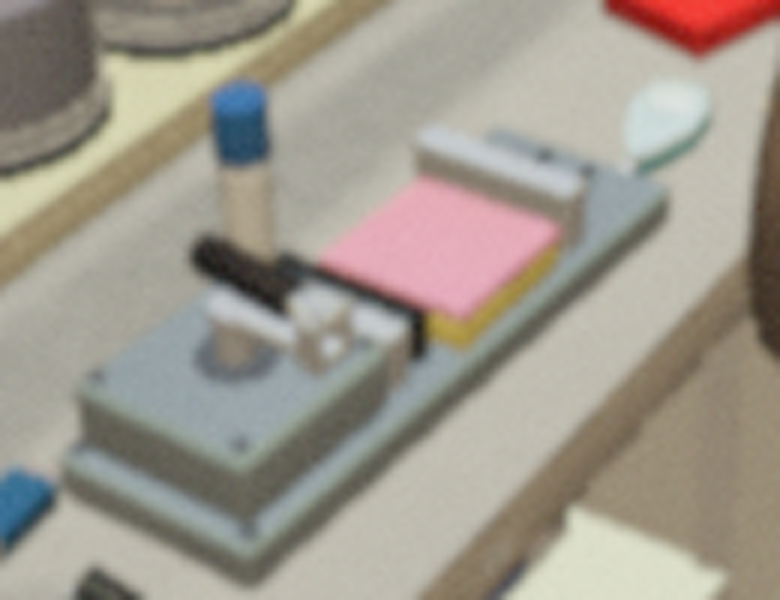

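Top view: bed spans crop columns 97–688; the black sleeve is at crop (180,150)–(180,243), its silver fork at (175,265), nearest the robot. Side view confirms that the handle is folded over the arm away from the robot, with the jaw about 10 mm off the notes.

```bash
cat >h.py <<'E'
import numpy as np,cv2
from cell import env
def ray(c,uv,z):
    P=c["pose"];d=P[:3,:3]@np.linalg.solve(c["K"],[uv[0],uv[1],1.]);o=P[:3,3]
    return o+d*(z-o[2])/d[2]
def proj(c,p):
    P=c["pose"];q=c["K"]@(P[:3,:3].T@(np.asarray(p,float)-P[:3,3]));return q[:2]/q[2]
E
python3 - <<'E'
from h import *
c=env.read_camera("top")
f=lambda x,y:(230+x/7-.43,180+y/7-.43)
for n,x,y,z in[("bed0",97,92,22),("bed1",688,100,22),("bed2",688,296,22),("bed3",97,280,22),("pivot",176,264,91),("tip",180,148,91),("base",180,243,91),("jawpad",347,190,51),("notesj",366,200,42),("notesf",518,200,42),("fence",533,190,54),("glue",366,36,106)]:
    print(n,np.round(ray(c,f(x,y),z),1))
c=env.read_camera("side")
g=lambda x,y:(245+x/6-.4,200+y/6-.4)
for n,x,y,z in[("tip",205,250,91),("fork",320,330,91)]: print(n,np.round(ray(c,g(x,y),z),1))
E
```

```text
bed0 [511.3 132.9  22. ]
bed1 [ 501.9 -167.7   22. ]
bed2 [ 402.4 -165.7   22. ]
bed3 [415.8 133.2  22. ]
pivot [421.6  81.3  91. ]
tip [477.3  79.   91. ]
base [431.6  79.3  91. ]
jawpad [457.7   3.2  51. ]
notesj [453.   -5.3  42. ]
notesf [451.6 -81.2  42. ]
fence [455.9 -89.2  54. ]
glue [528.2 -12.5 106. ]
tip [485.   70.2  91. ]
fork [416.1  88.5  91. ]
```

```bash
python3 -m crank '[[318,-239,0,0,95],[318,-239,0,0,95],[318,-239,0,0,95],[318,-239,0,0,95],[318,-239,0,0,95],[318,-239,0,0,95],[318,-239,0,0,95],[318,-239,0,0,95],[318,-239,0,0,95],[318,-239,0,0,95]]'
```

```text
t: 1.03
eef_pos: [401.6, -297.2, 233.7]
tcp_rot: [-3.141, -0.0, 0.239]
ft_force: [0.0, -0.9, 0.6]
opening: 1.002
grip_force: 0.0
```

```bash
python3 -m crank '[[144,-355,0,15.8,60],[144,-355,0,15.8,60],[144,-355,0,15.8,60],[144,-355,0,15.8,60],[144,-355,0,15.8,60],[144,-355,0,15.8,60],[144,-355,0,15.8,60],[144,-355,0,15.8,60],[144,-355,0,15.8,60],[144,-355,0,15.8,60]]'; python3 - <<'E'
from h import *
c=env.read_camera("wrist");cv2.imwrite("pics/w1.png",c["img"]);np.save("w1.npy",c["pose"])
print(c["K"].tolist(),np.round(c["pose"],3).tolist(),env.state()["eef_pos"])
o=np.array([461.5,78,0])
for n,p in[("hub",[461.5,78,80]),("pivot",[416.5,79.7,91]),("grip",[454.5,78.3,91]),("tip",[476.5,77.4,91])]:print(n,np.round(proj(c,p),1))
E
```

```text
t: 1.87
eef_pos: [456.4, 82.7, 233.7]
tcp_rot: [-3.141, -0.0, -0.035]
ft_force: [0.2, -0.5, -0.1]
opening: 0.628
grip_force: 0.0
[[339.2610524119473, 0.0, 314.5978503551042], [0.0, 339.2610524119473, 202.25440508428446], [0.0, 0.0, 1.0]] [[-0.035, -0.957, -0.289, 537.377], [-0.999, 0.034, 0.01, 80.048], [-0.0, 0.289, -0.957, 383.863], [0.0, 0.0, 0.0, 1.0]] [456.54267116  82.89056912 233.62802669]
hub [319.8 185.6]
pivot [319.6 235.6]
grip [319.9 196.2]
tip [320.1 172. ]
```

View pics/w1.png

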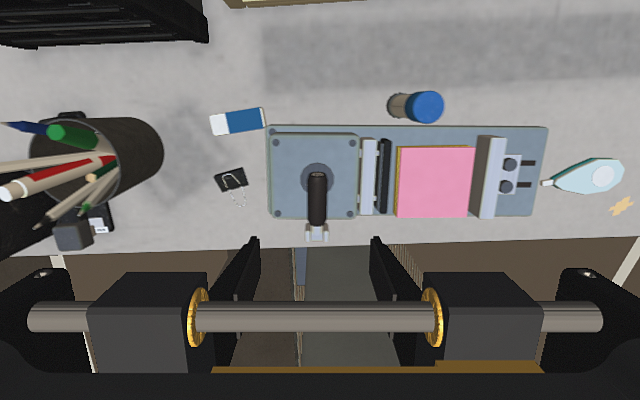

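The wrist view shows the sleeve from (317,171) to (317,226) and its fork pin at about (316,233), roughly 2.5 mm further towards +y than estimated. I'll descend partway.

```bash
python3 -m crank '[[2.5,2,40,0,50],[2.5,2,70,0,50],[2.5,2,100,0,50],[2.5,2,100,0,50],[2.5,2,100,0,50]]'; python3 - <<'E'
from h import *
c=env.read_camera("wrist");cv2.imwrite("pics/w2.png",c["img"])
for n,p in[("hub",[462,80.2,80]),("pivot",[417,81.8,91]),("tip",[477,79.8,91])]:print(n,np.round(proj(c,p),1))
E
```

```text
t: 2.33
eef_pos: [458.4, 76.3, 133.2]
tcp_rot: [3.141, 0.003, -0.038]
ft_force: [1.0, -0.3, 0.7]
opening: 0.529
grip_force: 0.0
hub [308.6 226.2]
pivot [308.9 297.4]
tip [307.9 209.3]
```

View pics/w2.png

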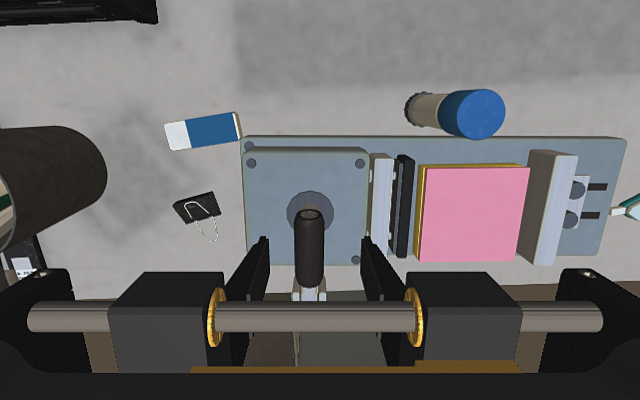

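Sleeve tip at (310,209) and sleeve centre column 309 agree with the estimate. TCP is 4 mm too far towards -y. I'll correct that, descend and grip.

```bash
python3 -m crank '[[1,-4,0,0,50],[1,-4,20,0,50],[1,-4,40,0,50],[1,-4,40,0,50],[1,-4,40,0,0],[1,-4,40,0,0],[1,-4,40,0,0],[1,-4,40,0,0],[1,-4,40,0,0]]'
```

```text
t: 3.13
eef_pos: [460.2, 80.6, 94.4]
tcp_rot: [-3.142, -0.001, -0.038]
ft_force: [-0.9, -0.2, 0.5]
opening: 0.233
grip_force: 0.0
```

```bash
python3 -m crank '[[0,0,0,0,0],[0,0,0,0,0],[0,0,0,0,0],[0,0,0,0,0]]'
```

```text
t: 3.47
eef_pos: [460.2, 79.8, 94.2]
tcp_rot: [3.141, -0.001, -0.038]
ft_force: [-1.1, -9.1, 5.9]
opening: 0.194
grip_force: 30.0
```

```bash
python3 -m crank '[[-0.5,0.4,-3.5,0,0],[-1.2,0.4,-7.4,0,0],[-2.2,0.4,-11,0,0],[-3.6,0.4,-14.5,0,0],[-5.3,0.4,-18,0,0],[-7.3,0.4,-21,0,0],[-9.5,0.4,-24,0,0],[-12,0.4,-27,0,0],[-12,0.4,-27,0,0]]'
```

```text
t: 4.22
eef_pos: [447.7, 80.6, 121.2]
tcp_rot: [3.141, -0.001, -0.038]
ft_force: [0.3, -5.7, -5.7]
opening: 0.179
grip_force: 30.0
```

```bash
python3 -m crank '[[-3,0,-2.5,0,0],[-6,0,-5,0,0],[-9,0,-7,0,0],[-12,0,-9,0,0],[-16,0,-10.5,0,0],[-19,0,-11.5,0,0],[-23,0,-12.3,0,0],[-27,0,-13,0,0],[-27,0,-13,0,0]]'
```

```text
t: 4.97
eef_pos: [423.4, 81.5, 135.1]
tcp_rot: [-3.141, -0.008, -0.038]
ft_force: [7.0, -5.3, 1.7]
opening: 0.18
grip_force: 30.0
```

```bash
python3 -m crank '[[-2,0,0,0,0],[-4,0,0,0,0],[-4,0,0,0,0]]'; python3 - <<'E'
from h import *
c=env.read_camera("side");b=c["img"][180:300,245:405]
cv2.imwrite("pics/s2.png",cv2.resize(b,(800,600),interpolation=cv2.INTER_CUBIC))
E
```

```text
t: 5.22
eef_pos: [420.4, 81.7, 135.4]
tcp_rot: [-3.141, -0.01, -0.038]
ft_force: [9.3, -6.3, 6.0]
opening: 0.185
grip_force: 30.0
```

View pics/s2.png

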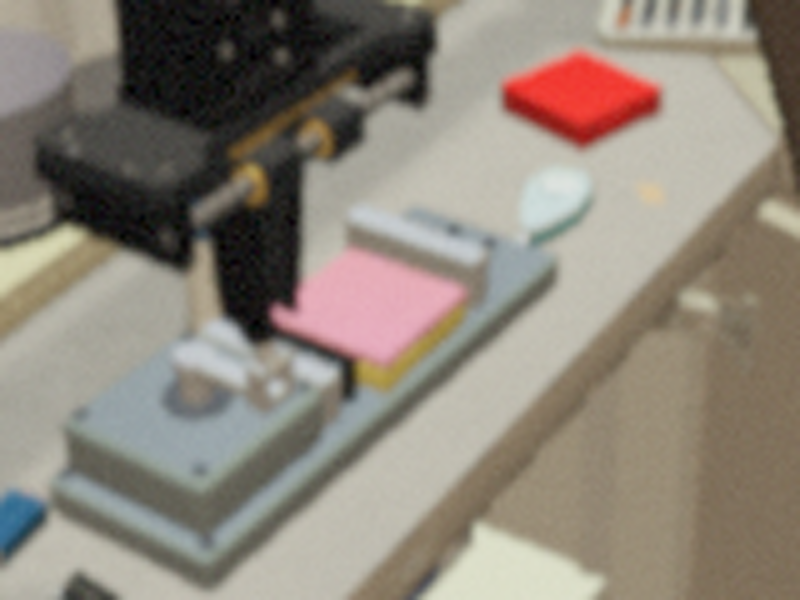

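```bash
python3 - <<'E'
from h import *
c=env.read_camera("wrist");b=c["img"][180:400,160:460]
cv2.imwrite("pics/w3.png",cv2.resize(b,(800,587),interpolation=cv2.INTER_CUBIC))
f=lambda p:np.round((proj(c,p)-[160,180])*800/300)
print("hub",f([462,80.2,80]),"piv",f([417,81.8,91]))
for a in(30,45,60,75,90):print(a,f([417+60*np.cos(np.radians(a)),81,91+60*np.sin(np.radians(a))]))
E
```

```text
hub [413. -33.] piv [413. 167.]
30 [407. -30.]
45 [409.  38.]
60 [412. 123.]
75 [415. 217.]
90 [418. 306.]
```

View pics/w3.png

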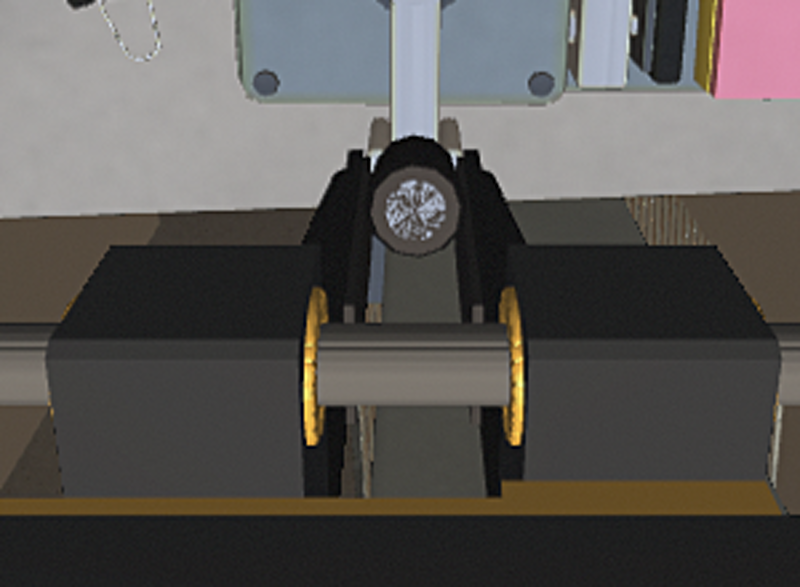

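The wrist view shows the handle's end at crop (415,212), against row 306 expected when upright, so it stands at about 74° and the pads slipped. I'll let go, close the fingers beyond it and push it to its stop.

```bash
python3 -m crank '[[0,0,0,0,50],[0,0,0,0,50],[0,0,0,0,50],[0,0,-25,0,50],[0,0,-50,0,50],[25,0,-50,0,0],[48,0,-50,0,0],[48,0,-50,0,0],[48,0,-50,0,0],[48,0,-50,0,0]]'
```

```text
t: 6.15
eef_pos: [463.8, 80.1, 183.2]
tcp_rot: [3.142, 0.002, -0.038]
ft_force: [-0.1, 0.2, -0.2]
opening: 0.235
grip_force: 0.0
```

```bash
python3 -m crank '[[0,0,0,0,0],[0,0,0,0,0],[0,0,20,0,0],[0,0,41,0,0],[0,0,41,0,0],[0,0,41,0,0]]'
```

```text
t: 6.65
eef_pos: [464.3, 80.0, 142.4]
tcp_rot: [3.141, 0.002, -0.038]
ft_force: [-0.4, -0.1, -0.1]
opening: 0.004
grip_force: 0.0
```

```bash
python3 -m crank '[[-6,0,0,0,0],[-12,0,0,0,0],[-17,0,0,0,0],[-21,0,0,0,0],[-25,0,0,0,0],[-25,0,0,0,0]]'; python3 -m crank '[[-1,0,0,0,0],[-2,0,0,0,0],[-2,0,0,0,0]]'
```

```text
t: 7.15
eef_pos: [439.2, 81.0, 143.0]
tcp_rot: [3.142, -0.0, -0.038]
ft_force: [0.9, -1.1, -0.1]
opening: 0.006
grip_force: 0.0
t: 7.4
eef_pos: [438.2, 81.0, 142.7]
tcp_rot: [3.142, -0.001, -0.038]
ft_force: [1.5, -1.0, 1.1]
opening: 0.006
grip_force: 0.7
```

```bash
python3 -m crank '[[-1,0,0,0,0],[-2,0,0,0,0],[-2,0,0,0,0]]'; python3 -m crank '[[-1,0,0,0,0],[-2,0,0,0,0],[-2,0,0,0,0]]';  python3 -m crank '[[-1,0,0,0,0],[-2,0,0,0,0],[-2,0,0,0,0]]'
```

```text
t: 7.65
eef_pos: [437.4, 81.0, 142.9]
tcp_rot: [-3.142, -0.004, -0.038]
ft_force: [7.4, -0.6, -1.5]
opening: 0.002
grip_force: 3.7
t: 7.9
eef_pos: [436.8, 81.1, 143.1]
tcp_rot: [-3.141, -0.007, -0.038]
ft_force: [12.9, -1.1, -5.2]
opening: 0.006
grip_force: 6.5
t: 8.15
eef_pos: [436.2, 81.1, 143.3]
tcp_rot: [-3.141, -0.01, -0.038]
ft_force: [19.5, -0.3, -8.7]
opening: 0.004
grip_force: 9.4
```

```bash
python3 -m crank '[[8,0,0,0,0],[8,0,-25,0,0],[8,0,-48,0,50],[-13,-1,-48,0,50],[-13,-1,-48,0,50],[-13,-1,-48,0,50],[-13,-1,-48,0,50]]'; python3 - <<'E'
from h import *
c=env.read_camera("wrist");b=c["img"][180:400,160:460]
cv2.imwrite("pics/w4.png",cv2.resize(b,(600,440),interpolation=cv2.INTER_CUBIC))
f=lambda p:np.round((proj(c,p)-[160,180])*2)
for a in(75,85,90):print(a,f([418+60*np.cos(np.radians(a)),81.5,91+60*np.sin(np.radians(a))]))
E
```

```text
t: 8.73
eef_pos: [419.1, 82.7, 190.3]
tcp_rot: [3.141, 0.001, -0.038]
ft_force: [0.1, -0.1, 0.1]
opening: 0.296
grip_force: 0.0
75 [312.  72.]
85 [313. 107.]
90 [314. 123.]
```

View pics/w4.png

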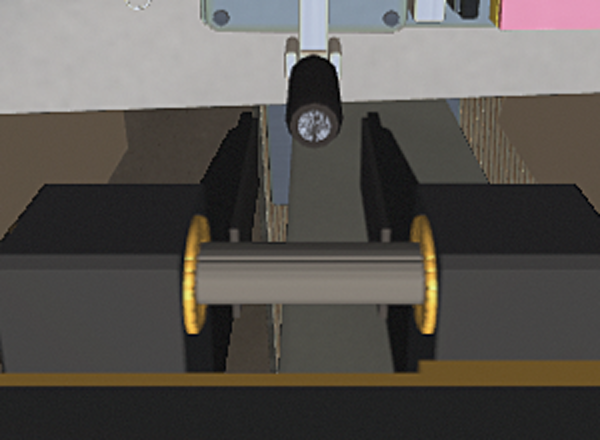

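The handle's end is at crop (315,125), where 90° predicts (314,123): it is upright. Now I'll descend and grip it.

```bash
python3 -m crank '[[0,1,0,0,45],[0,1,20,0,45],[0,1,40,0,45],[0,1,60,0,45],[0,1,60,0,45],[0,1,60,0,0],[0,1,60,0,0],[0,1,60,0,0],[0,1,60,0,0],[0,1,60,0,0]]'; python3 -m crank '[[0,0,0,0,0],[0,0,0,0,0],[0,0,0,0,0]]'
```

```text
t: 9.62
eef_pos: [419.2, 81.7, 131.3]
tcp_rot: [3.142, -0.001, -0.038]
ft_force: [0.6, -6.3, 3.3]
opening: 0.187
grip_force: 30.1
t: 9.87
eef_pos: [419.2, 81.6, 131.2]
tcp_rot: [3.141, -0.001, -0.038]
ft_force: [-0.6, -3.0, 7.2]
opening: 0.188
grip_force: 30.0
```

```bash
python3 -c "
from cell import env
print(env.state()['joints'])
import numpy as np
for a in range(5,55,5):
  r=np.radians(a);print(a,round(45*(1-np.cos(r)),1),round(-45*np.sin(r),1))
for a in range(3,24,3):
  r=np.radians(a);print(a,round(45*(1-np.cos(r)),1),round(-45*np.sin(r),1))
"
```

```text
[ 3.74364551e-02  3.76552997e-01  2.13898754e+00 -5.94870667e-04
  6.24798949e-01  1.64653163e+00]
5 0.2 -3.9
10 0.7 -7.8
15 1.5 -11.6
20 2.7 -15.4
25 4.2 -19.0
30 6.0 -22.5
35 8.1 -25.8
40 10.5 -28.9
45 13.2 -31.8
50 16.1 -34.5
3 0.1 -2.4
6 0.2 -4.7
9 0.6 -7.0
12 1.0 -9.4
15 1.5 -11.6
18 2.2 -13.9
21 3.0 -16.1
```

```bash
python3 -m crank '[[0.2,-3.9,0,5,0],[0.7,-7.8,0,10,0],[1.5,-11.6,0,15,0],[2.7,-15.4,0,20,0],[4.2,-19,0,25,0]]'; python3 -m crank '[[0.2,-3.9,0,5,0],[0.7,-7.8,0,10,0],[1.5,-11.6,0,15,0],[2.7,-15.4,0,20,0],[4.2,-19,0,25,0]]';
```

```text
t: 10.28
eef_pos: [424.2, 100.2, 131.2]
tcp_rot: [3.141, -0.001, -0.478]
ft_force: [-0.2, -7.7, 7.1]
opening: 0.183
grip_force: 30.0
t: 10.7
eef_pos: [436.5, 115.0, 131.2]
tcp_rot: [3.141, -0.001, -0.914]
ft_force: [-1.4, -11.2, 7.2]
opening: 0.184
grip_force: 30.0
```

```bash
python3 -c "
from cell import env
print(env.state()['joints'])
import numpy as np
R=44.5
for a in [-50,*range(0,55,5)]:
  r=np.radians(a);print(a,round(R*(1-np.cos(r)),1),round(-R*np.sin(r),1))
"
```

```text
[ 1.11774050e-01  4.03588873e-01  2.08343284e+00 -2.11565789e-03
  6.54018698e-01  2.59851778e+00]
-50 15.9 34.1
0 0.0 -0.0
5 0.2 -3.9
10 0.7 -7.7
15 1.5 -11.5
20 2.7 -15.2
25 4.2 -18.8
30 6.0 -22.2
35 8.0 -25.5
40 10.4 -28.6
45 13.0 -31.5
50 15.9 -34.1
```

```bash
python3 -m crank '[[0.2,-3.9,0,-3,0],[0.7,-7.7,0,-3,0],[1.5,-11.5,0,-3,0],[2.7,-15.2,0,-3,0],[4.2,-18.8,0,-3,0],[6,-22.2,0,-3,0]]'; python3 -c "
from h import *
s=env.state();p=s['eef_pos'];f=s['ft_force'];print(s['joints'][5])
d=p[:2]-[463.3,79.9];r=np.hypot(*d);u=d/r;t=np.array([u[1],-u[0]])
print(r,np.degrees(np.arctan2(d[1],-d[0]))-2.1,'tang',-f[:2]@t,'out',-f[:2]@u)
R=44.5;y=-s['tcp_rot'][2]-.037
print('yaw',np.degrees(y))
P=lambda a:R*np.array([-np.cos(a),np.sin(a)])
a0=np.radians(80)
for k in range(5,70,5):
  a=a0+np.radians(k);e=P(a)-P(a0)
  print(80+k,np.round([e[0]*np.cos(y)-e[1]*np.sin(y),-(e[0]*np.sin(y)+e[1]*np.cos(y))],1))
"
```

```text
t: 11.2
eef_pos: [456.9, 123.6, 131.1]
tcp_rot: [3.139, -0.0, -0.858]
ft_force: [-6.4, -10.4, 11.0]
opening: 0.184
grip_force: 30.0
2.555308427131124
44.15066023129849 79.51635358003072 tang 7.833034630661685 out 9.351530116535772
yaw 47.014844812602945
85 [ 2.3 -3.2]
90 [ 4.8 -6.1]
95 [ 7.5 -8.8]
100 [ 10.5 -11.3]
105 [ 13.7 -13.5]
110 [ 17.1 -15.4]
115 [ 20.6 -17. ]
120 [ 24.3 -18.3]
125 [ 28.1 -19.3]
130 [ 31.9 -19.9]
135 [ 35.8 -20.2]
140 [ 39.6 -20.2]
145 [ 43.5 -19.8]
```

```bash
cat >m.py <<'E'
from h import *
s=env.state();p=s['eef_pos'];f=s['ft_force']
d=p[:2]-[463.3,79.9];r=np.hypot(*d);u=d/r;t=np.array([u[1],-u[0]])
print('r %.1f phi %.1f tang %.1f out %.1f'%(r,np.degrees(np.arctan2(d[1],-d[0]))-2.1,-f[:2]@t,-f[:2]@u))
E
python3 -m crank '[[2.3,-3,0,0,0],[4.8,-5.8,0,0,0],[7.5,-8.5,0,0,0],[7.5,-8.5,0,0,0]]'; python3 m.py
python3 -m crank '[[1.5,-1.3,0,0,0],[3,-2.5,0,0,0],[3,-2.5,0,0,0]]'; python3 m.py
```

```text
t: 11.53
eef_pos: [468.3, 123.7, 131.1]
tcp_rot: [3.14, 0.0, -0.858]
ft_force: [-5.6, -7.0, 11.1]
opening: 0.179
grip_force: 30.0
r 44.1 phi 94.4 tang 4.8 out 7.6
t: 11.78
eef_pos: [471.7, 123.2, 131.1]
tcp_rot: [3.139, 0.001, -0.858]
ft_force: [-5.7, -4.7, 11.7]
opening: 0.184
grip_force: 30.0
r 44.1 phi 98.9 tang 4.7 out 5.8
```

```bash

python3 -m crank '[[1.6,-1.1,0,0,0],[3.2,-2.1,0,0,0],[3.2,-2.1,0,0,0]]'>/dev/null; python3 m.py
python3 -m crank '[[1.7,-1,0,0,0],[3.4,-1.8,0,0,0],[3.4,-1.8,0,0,0]]'>/dev/null; python3 m.py
```

```text
r 44.1 phi 103.8 tang 5.4 out 4.8
r 44.1 phi 108.8 tang 5.9 out 4.1
```

```bash

python3 -m crank '[[1.8,-0.8,0,0,0],[3.5,-1.5,0,0,0],[3.5,-1.5,0,0,0]]'>/dev/null; python3 m.py
python3 -m crank '[[1.8,-0.7,0,0,0],[3.7,-1.3,0,0,0],[3.7,-1.3,0,0,0]]'>/dev/null; python3 m.py
python3 - <<'E'
from h import *
cv2.imwrite("pics/top2.png",cv2.resize(env.read_camera("top")["img"][180:230,230:340],(770,350),interpolation=cv2.INTER_CUBIC))
w=env.read_camera("wrist");cv2.imwrite("pics/w5.png",w["img"])
E
```

```text
r 44.1 phi 113.7 tang 4.3 out 2.4
r 44.2 phi 118.9 tang 5.6 out 1.5
```

```bash

python3 -m crank '[[1.9,-0.5,0,0,0],[3.8,-1,0,0,0],[3.8,-1,0,0,0]]'>/dev/null; python3 m.py
python3 -m crank '[[1.9,-0.3,0,0,0],[3.8,-0.6,0,0,0],[3.8,-0.6,0,0,0]]'>/dev/null; python3 m.py
```

```text
r 44.2 phi 124.0 tang 4.7 out 0.9
r 44.3 phi 129.0 tang 5.4 out 0.0
```

```bash

python3 -m crank '[[1.6,-0.3,0,0,0],[3.1,-0.5,0,0,0],[3.1,-0.5,0,0,0]]'>/dev/null; python3 m.py
python3 -m crank '[[1.6,-0.1,0,0,0],[3.1,-0.2,0,0,0],[3.1,-0.2,0,0,0]]'>/dev/null; python3 m.py
python3 - <<'E'
from h import *
w=env.read_camera("wrist");cv2.imwrite("pics/w6.png",w["img"][100:400])
print(env.state()['joints'][5])
E
```

```text
r 44.4 phi 133.0 tang 5.9 out 1.3
r 44.5 phi 137.0 tang 5.3 out 0.7
2.5143583799365428
```

View pics/w6.png

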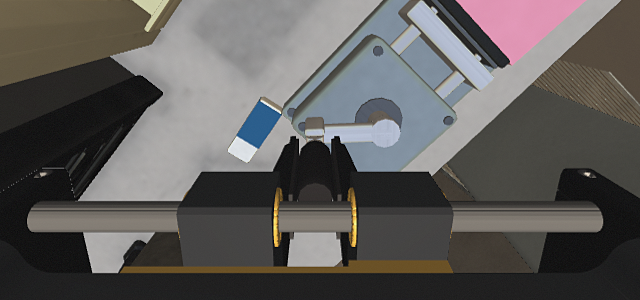

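The wrist view shows the jaw's dark pad at about (490,50) against the pink pads, and the arm from the hub (380,125) to the fork (315,125). The pads now slide towards the fence, so I'll check the remaining gap by colour mask.

```bash
python3 - <<'E'
from h import *
c=env.read_camera("top");im=c["img"].astype(int)[180:230,230:340]
for r in (22,26,30,34):
    row=im[r,50:85];print(r+180,[tuple(x) for x in row[15:32].tolist()])
m=(im[...,2]>180)&(im[...,1]<170)
ys,xs=np.where(m);print(xs.min()+230,xs.max()+230,ys.min()+180,ys.max()+180)
E
```

```text
202 [(160, 126, 205), (160, 126, 205), (160, 125, 204), (160, 125, 204), (160, 125, 204), (161, 126, 205), (160, 126, 205), (161, 127, 205), (161, 126, 205), (157, 124, 200), (151, 125, 184), (159, 139, 161), (181, 158, 154), (187, 164, 155), (185, 161, 152), (173, 151, 142), (163, 144, 135)]
206 [(161, 127, 206), (161, 127, 206), (161, 127, 205), (161, 126, 206), (161, 127, 206), (159, 126, 204), (160, 127, 205), (161, 127, 205), (160, 126, 204), (159, 127, 202), (159, 135, 192), (168, 150, 172), (183, 161, 158), (189, 166, 157), (191, 168, 159), (184, 162, 154), (175, 154, 146)]
210 [(161, 126, 206), (161, 126, 205), (160, 126, 205), (161, 127, 205), (162, 127, 206), (161, 126, 205), (160, 126, 205), (160, 125, 204), (159, 124, 203), (160, 129, 201), (162, 141, 189), (172, 156, 169), (183, 162, 156), (189, 165, 157), (191, 169, 160), (185, 165, 156), (178, 157, 149)]
214 [(159, 125, 204), (160, 126, 204), (160, 126, 204), (160, 126, 204), (160, 126, 205), (160, 126, 205), (161, 126, 205), (161, 126, 205), (160, 126, 204), (161, 129, 201), (164, 140, 187), (173, 155, 165), (183, 162, 155), (183, 161, 152), (172, 153, 145), (149, 135, 126), (138, 121, 111)]
285 305 199 219
```

```bash

python3 -m crank '[[1.2,0,0,0,0],[2.3,0.1,0,0,0],[2.3,0.1,0,0,0]]'>/dev/null; python3 m.py
python3 -m crank '[[1.2,0.1,0,0,0],[2.3,0.2,0,0,0],[2.3,0.2,0,0,0]]'>/dev/null; python3 m.py
python3 -m crank '[[1.2,0.1,0,0,0],[2.3,0.3,0,0,0],[2.3,0.3,0,0,0]]'>/dev/null; python3 m.py
```

```text
r 44.5 phi 139.8 tang 6.2 out 0.7
r 44.6 phi 142.6 tang 7.8 out 0.4
r 44.7 phi 145.5 tang 8.5 out 0.2
```

```bash

python3 -m crank '[[1.2,0.1,0,0,0],[2.3,0.2,0,0,0],[2.3,0.2,0,0,0]]'>/dev/null; python3 m.py
python3 -m crank '[[1.2,0.2,0,0,0],[2.3,0.3,0,0,0],[2.3,0.3,0,0,0]]'>/dev/null; python3 m.py
```

```text
r 44.8 phi 148.2 tang 9.0 out 0.3
r 44.9 phi 151.0 tang 11.0 out 1.8
```

It now clearly turns harder: 11 N against 5.4 N free, or about 28 N of clamping. I'll nudge the handle outward against its upright stop, then let go.

```bash

python3 -m crank '[[0.1,-0.5,0,0,0],[0.1,-0.5,0,0,0]]'>/dev/null; python3 m.py
python3 -m crank '[[0.1,-0.6,0,0,0],[0.1,-0.6,0,0,0]]'>/dev/null; python3 m.py
```

```text
r 45.0 phi 150.9 tang 9.4 out 3.6
r 45.1 phi 150.9 tang 9.1 out 5.9
```

```bash

python3 -m crank '[[0,0.5,0,0,50],[0,0.5,0,0,50],[0,0.5,0,0,50],[0,0.5,0,0,50],[0,0.5,0,0,50]]'; python3 m.py
python3 -m crank '[[-10,0,0,0,50],[-25,0,0,0,50],[-40,0,0,0,50],[-60,0,0,0,50],[-70,0,0,0,50],[-70,0,0,0,50],[-70,0,0,0,50]]'
python3 - <<'E'
from h import *
w=env.read_camera("wrist");cv2.imwrite("pics/w7.png",w["img"])
hub=np.array([463.3,79.9]);a=np.radians(151+2.1)
piv=hub+45*np.array([-np.cos(a),np.sin(a)]);out=(piv-hub)/45
print("pivot",piv)
for d in(90,75,60):
    t=np.radians(d);print(d,np.round(proj(w,[*(piv-out*60*np.cos(t)),91+60*np.sin(t)])),end=" ")
print("piv",proj(w,[*piv,91]))
g=cv2.cvtColor(w["img"],cv2.COLOR_BGR2GRAY)
u,v=np.round(proj(w,[*piv,151])).astype(int);print(u,v)
for r in range(v-24,v+40,4):print(r,g[r,u-32:u+33:4].tolist())
E
```

```text
t: 15.98
eef_pos: [504.9, 99.4, 130.5]
tcp_rot: [3.142, -0.0, -0.858]
ft_force: [0.7, 1.0, 0.2]
opening: 0.474
grip_force: 0.0
r 45.9 phi 152.8 tang 0.6 out -1.1
t: 16.57
eef_pos: [458.8, 153.0, 130.8]
tcp_rot: [-3.141, -0.0, -0.857]
ft_force: [-0.3, 0.2, 0.2]
opening: 0.529
grip_force: 0.0
pivot [503.43088883 100.25956192]
90 [316. 133.] 75 [355. 143.] 60 [387. 150.] piv [315.27657979 122.84210823]
316 133
109 [169, 171, 171, 172, 164, 153, 146, 188, 191, 198, 148, 130, 140, 141, 141, 140, 141]
113 [171, 172, 171, 171, 160, 148, 151, 151, 17, 142, 187, 189, 141, 140, 140, 139, 139]
117 [171, 171, 172, 176, 149, 151, 19, 25, 25, 24, 23, 153, 142, 141, 140, 140, 139]
121 [174, 172, 179, 145, 155, 23, 25, 52, 83, 62, 38, 24, 116, 201, 159, 119, 132]
125 [175, 181, 138, 148, 17, 42, 77, 79, 78, 78, 78, 83, 21, 187, 190, 194, 194]
129 [176, 120, 146, 104, 30, 79, 74, 86, 108, 95, 90, 78, 84, 0, 190, 189, 188]
133 [106, 144, 149, 23, 80, 76, 101, 68, 78, 77, 122, 82, 78, 20, 199, 194, 194]
137 [149, 93, 94, 20, 77, 81, 117, 82, 78, 121, 120, 115, 77, 39, 201, 189, 190]
141 [149, 92, 137, 15, 75, 106, 114, 84, 83, 80, 91, 91, 76, 47, 170, 178, 187]
145 [136, 149, 130, 56, 77, 71, 120, 109, 125, 102, 120, 91, 75, 21, 142, 141, 142]
149 [175, 126, 85, 145, 59, 75, 112, 71, 117, 90, 117, 73, 76, 33, 142, 141, 141]
153 [175, 175, 123, 89, 88, 72, 74, 73, 111, 89, 72, 76, 19, 141, 138, 139, 140]
157 [176, 175, 176, 108, 106, 117, 64, 75, 74, 74, 70, 30, 143, 138, 138, 138, 140]
161 [174, 173, 173, 176, 114, 115, 141, 148, 103, 120, 145, 140, 140, 137, 137, 140, 140]
165 [172, 173, 174, 175, 175, 130, 125, 138, 138, 139, 138, 137, 138, 140, 141, 139, 141]
169 [172, 173, 171, 173, 170, 173, 140, 146, 136, 138, 140, 138, 138, 139, 139, 140, 140]
```

The sleeve's end is at about (318,140), against (316,133) predicted upright and column 355 at 75°, so the handle still stands. The gripper is clear, so I'm handing in.

```bash
python3 -c "
from cell import env
print(env.job_done())"
```

```text
the job is handed in; nothing more can be done
None
```

I swung the handle upright and turned the crank clockwise about 151°, until it clearly turned harder (estimated 28 N of clamping); I then let go with the handle still standing and handed the job in at about 17 s, though no verdict was shown.

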